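Eject an objective lens from the sloped stand

TASK

Get the blue-banded microscope objective out of the sloped ejector stand: press the red lever all the way down so that the lens is pushed up out of its cell by itself, then grip the raised part and draw it out along its slope. Lower it into the blue dish so that it stands upright on the dish's floor before you let go of it; never lay or drop it on the bench, and leave everything else where it is.

Things in the scene. Friction and masses are not known exactly. Their poses are not given: they have to be found in the camera images.
- stand: Fixed ejector stand on a 170 x 100 x 10 mm aluminium base plate, grey side cheeks, up to 135 mm tall. It differs in place and yaw from start to start. Origin on the bench straight below the seat of the cell. At yaw 0 its -x side faces the robot: the lever sticks out there, and the cell's upper face leans that way. The base plate reaches from 110 mm on the -x side to 60 mm on the +x side.
- cell: Light aluminium block, 62 x 64 mm across and 40 mm deep, fixed in the stand, with a round bore 31.5 mm wide open at its upper face. Origin at the centre of the seat ring on which the lens rests (76.7 mm above the bench). Its z axis is the bore's axis and points out of the bore, leaning 31.5 degrees (0.55 rad) from vertical towards the stand's -x side; its y axis is level. The open face is the plane z = 40 mm of this frame. Nothing stands above the face.
- lens: The objective lens: steel cylinder 30 mm in diameter, 38 mm tall, about 120 g, blue band near the top and blue rim around the glass in its top end. Origin at the centre of its underside, z axis along it to the top. At the start it sits in the cell, its top 2 mm below the face (not graspable). With the lever fully down its underside is 20 mm above the seat, so its upper 18 mm stand out of the face, all of it plain cylinder.
- lever (a joint): Ejector lever, rocks about a level axis parallel to the stand's y, 60 mm to the -x side of the stand's origin and 50 mm above the bench. 0 = paddle up, ejector pin down; 0.354 rad = hard stop, paddle down, pin fully raised. The paddle moves down about 25 mm over the travel. It has friction only, no spring: pushing it takes about 4 to 6 N and it stays where it is left, also with the lens's weight on the pin. It starts between 0 and 0.04.
- paddle (a point): Centre of the upper face of the red paddle of the lever, 36 mm (along the lever) x 40 mm wide, 72 mm from the lever's axis, about 130 mm to the -x side of the stand's origin; about 67 mm above the bench at the start and 42 mm when fully down. Free from above. It moves with the lever.
- dish_blue: Blue round dish, empty: 80 mm outside, 70 mm inside, rim 12 mm above the bench, flat floor 5 mm above the bench. Origin at the centre of its underside. Loose, 250 g. It stands to the left or the right of the stand, the white dish on the other side.
- dish_white: White dish of the same size with another, red-banded lens standing in it. Leave alone.
- lens_red: Lens of the same size with a red band, standing in the white dish. Leave alone.
- oil: Small amber bottle, 34 mm wide, 75 mm tall. Leave alone.
- slide_box: Wooden slide box, 95 x 160 x 35 mm. Leave alone.
- beaker: Glass cup, 66 mm wide, 85 mm tall. Leave alone.
- petri: Clear closed petri dishes, 92 mm wide, 30 mm tall. Leave alone.
- lens_brush: Brush, 150 mm long, lying on the bench. Leave alone.
- blower: Black rubber air blower, 52 mm wide, 100 mm tall, standing nozzle up. Leave alone.

How it is judged:
By the outcome, as a careful person would: the job done as asked, in the order asked, and still so for the second after the job is handed in, with the robot touching nothing.
It also fails if it takes over 51 s, if anything falls off the work surface, if the arm or the gripper's body presses on something with over 40 N, if the wrist force passes 120 N, or if a joint passes its speed limit or range.

ROBOT

A 6-joint arm with a two-finger parallel gripper is mounted at the origin on the work surface. World frame = base frame: x ahead of the robot, y to its left, z up, the work surface at z = 0. Lengths are in mm, angles in degrees, forces in N, time in s.
With the tool pointing down it reaches from about 350 to 850 mm from the base axis. Payload 8.1 kg.
Tool frame: the origin (TCP) lies at the very end of the fingers, on their centre line; the grasp point (between the pads) lies 19 mm behind it; z points along the fingers, y is the direction in which the jaws open and shut (so a half turn about z gives the same grasp; the last joint's range is limited). The gripper opens to 85 mm and grips with 20 to 120 N. Pads are 22 mm wide; open, the fingers measure 114 mm over their backs; the gripper's body (76 mm by 85 mm) begins 54 mm behind the grasp point. The pads swing forward as they close: fully open they stand 13 mm farther back than shut.
Start: joints at [-79.091, 7.471, 85.268, -0, 87.261, -4.893], TCP at [163.41, -577.323, 231.292] pointing down, gripper open.
Joint ranges: [-169.43, 169.43], [-51.17, 129.36], [1.28, 143.12], [-76.62, 256.62], [0, 156.53], [-152.29, 152.29]. Speed limits (degrees/s): [136.94, 136.94, 159.86, 180, 180, 180].

INTERFACE

Orientations are given as [roll, pitch, yaw] about the fixed x, y, z axes, in that order (R = Rz(yaw) Ry(pitch) Rx(roll)).
In Python, from bench import readout, eyes, workorder, cut_out, tip_of gives the robot as it stands.
- The arm moves only by the shell command python3 -m inch 'ROWS' [OPENING] [FORCE]. ROWS is JSON, one flat list of numbers, 4 for each row, row after row: the shift along the tool's x, y, z in m, then the turn about the tool's z in degrees. In form: [tx, ty, tz, yaw, tx, ty, tz, yaw, ...]. A call has exactly 10 rows; each row shifts and turns the commanded pose from where the row before left it, along the tool's axes as they then stand; what a row does not reach is not made up. A row lasts 1/12 s, in which the tool goes at most 41.7 mm and 7.16 degrees, less where a joint would pass 70% of its speed; a pose out of reach is approached as far as the arm can. A call with a gripper value outside its range is refused whole. OPENING is the opening, from 0 (shut) to 1 (fully open), set as the call begins (- or left out, the last holds). The fingers move at their own pace and stop on an object; FORCE is the grip in N (left out, the last holds). Time passes only in rows, so rows that do not move let the fingers close, or fill a call up. It gives the time, the measured TCP pose, the force and the opening at its end, in the units of the state.
- readout.sense(): the state, without advancing time (a new reading comes with each control period).
- eyes.snapshot(name): name is "scene" or "top" or "wrist"; returns the picture (400x640x3 uint8, red, green, blue); there is no depth.
- eyes.calibration(name): a dict with "vertical_fov" (degrees; the focal length in pixels is half the picture's height over the tangent of half this angle, whatever the lens; pixels are square), "cx", "cy" (the principal point, pixels), "T" (4x4, takes a point from camera to world coordinates). Camera axes: x right, y down, z forward; pixel columns grow to the right and rows downward; lengths in mm; the calibration is good to about 2 mm. A picture is of the moment at which its call begins: read the wrist's pose just before it. calibration takes no time and is no camera call; for the wrist camera it gives the pose at the moment of the call.
- workorder.hand_in(): hands the job in, once; it reports no verdict.
Trained networks look in the newest picture that a camera, given by its name, has taken for a name from the list of things; names that differ only in an ending like _2 or _b are one class to them, and where a whole thing is asked for, a point or a joint stands for the part that bears it (a point fixed in the world has none). Each returns a list of dicts, best first, with "confidence" (0 to 1); they miss things now and then, are a little off and sometimes report something else, mostly with a low value. They report only what shows in the picture. A call takes as long as a camera call.
- cut_out(camera, label): "pixels" (400x640 bool, what is visible of it) and "bbox" ([left, top, right, bottom] in pixels, round what is visible of it).
- tip_of(camera, label): "centre" ([row, column] in pixels: a listed point, or the origin of a listed thing).
The state is a dict: "time": time; "joint_pos": joint angles; "qd": joint speeds; "joint_efforts": joint torques, N m; "tool_pos": TCP position; "tcp_rot": TCP orientation; "ft_force": force on the tool from outside, world axes, zero at the start; "wrist_torque": the same for the moment, N m; "finger_gap": finger opening in mm.
Only numpy, scipy, OpenCV 4.12 (cv2) and the standard library are available. Lean on these libraries where they do the work, as an engineer would, in place of code of your own. Each camera call takes 0.05 s, during which the arm holds its last target. There are 200 camera calls.

## Working session

There is one attempt and no reset: what is moved stays moved. The work goes in short steps, Python scripts to look and compute and a shell command to move; the robot and the scene stay as the last step left them, time stands still between calls to the robot, and variables do not carry over. Pictures are saved under pics/ and viewed, on a budget of 10 in all, crops included, one or two more only if the job needs it, and the job is handed in when it is done.

```bash
ls; mkdir -p pics; cat > h.py <<'E'
import numpy as np, cv2
from bench import readout, eyes, workorder, cut_out, tip_of
def ray(cam,row,col,cal=None):
    c=cal or eyes.calibration(cam); f=200/np.tan(np.radians(c["vertical_fov"]/2)); T=np.array(c["T"])
    d=T[:3,:3]@np.array([(col-c["cx"])/f,(row-c["cy"])/f,1]); return T[:3,3],d/np.linalg.norm(d)
def onz(cam,rc,z,cal=None):
    o,d=ray(cam,*rc,cal); return o+d*(z-o[2])/d[2]
def proj(cam,p,cal=None):
    c=cal or eyes.calibration(cam); f=200/np.tan(np.radians(c["vertical_fov"]/2)); T=np.array(c["T"])
    q=T[:3,:3].T@(np.array(p)-T[:3,3]); return np.array([c["cy"]+f*q[1]/q[2], c["cx"]+f*q[0]/q[2]])
def save(cam,name):
    im=eyes.snapshot(cam); cv2.imwrite(f"pics/{name}.png",im[:,:,::-1]); return im
E
python3 - <<'E'
from h import *
np.set_printoptions(precision=1,suppress=True)
ims=[]
for cam in("scene","top"):
    ims.append(eyes.snapshot(cam)); print(cam,eyes.calibration(cam))
    for l in("stand","cell","lens","paddle","dish_blue","dish_white"):
        r=tip_of(cam,l)
        for q in r[:2]: print(l,np.round(q["centre"],1),round(q["confidence"],2))
im=np.vstack(ims)[:,:,::-1]; cv2.imwrite("pics/a.png",cv2.resize(im,(480,600)))
cv2.imwrite("pics/top.png",ims[1][:,:,::-1]);cv2.imwrite("pics/scene.png",ims[0][:,:,::-1])
E
```

```text
pics
scene {'vertical_fov': 50.78719241600461, 'cx': 322.7312574699863, 'cy': 200.56981172220173, 'T': array([[   0.4,    0.7,   -0.6, 1287.7],
       [   0.9,   -0.3,    0.3, -348.9],
       [  -0. ,   -0.7,   -0.7,  961.3],
       [   0. ,    0. ,    0. ,    1. ]])}
stand [246.2 340.5] 0.76
cell [230.5 340.8] 0.9
lens [229.7 341.5] 0.48
lens [185.1 394.6] 0.48
paddle [199.3 336.8] 0.69
dish_blue [185.2 395.6] 0.62
dish_white [248.7 202. ] 0.59
top {'vertical_fov': 53.32629090936957, 'cx': 312.43829139841563, 'cy': 196.871289925523, 'T': array([[  -0. ,   -1. ,    0.1,  377.4],
       [  -1. ,    0. ,   -0. ,    2.9],
       [   0. ,   -0.1,   -1. , 1433.5],
       [   0. ,    0. ,    0. ,    1. ]])}
stand [180.4 305.9] 0.88
stand [206.3 441.9] 0.3
cell [174.3 306.5] 0.75
lens [177.4 304.6] 0.43
paddle [213.5 298.7] 0.76
dish_blue [223.  226.7] 0.63
dish_white [205.5 443.3] 0.66
dish_white [221.7 407. ] 0.59
```

View pics/scene.png

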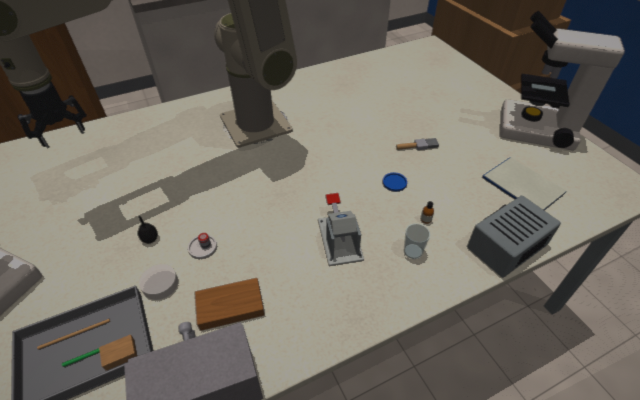

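View pics/top.png

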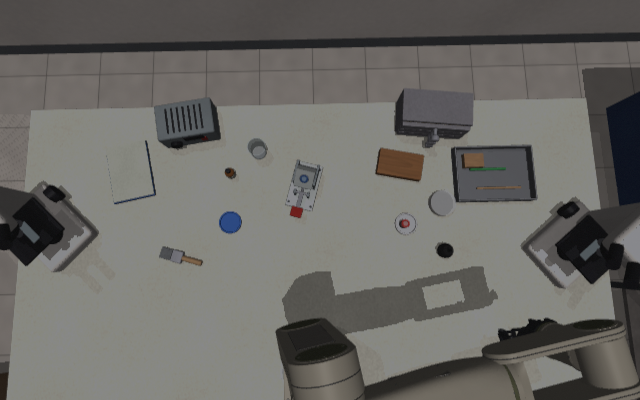

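The scene picture has the stand near (340,235), paddle (333,199), blue dish (395,182). The top picture has the stand at (304,185), paddle (297,212), blue dish (230,222), and white dish with red lens (405,223). Next I triangulate.

```bash
python3 - <<'E'
from h import *
from scipy.optimize import least_squares
np.set_printoptions(precision=1,suppress=True)
P={}
for cam in("scene","top"):
    im=eyes.snapshot(cam).astype(int); r,g,b=im[...,0],im[...,1],im[...,2]
    m=(r>150)&(g<70)&(b<70); m[:, :280]=0; m[:,360:]=0; ys,xs=np.nonzero(m); print(cam,"red",len(ys),ys.mean(),xs.mean()); P[cam,"paddle"]=(ys.mean(),xs.mean())
    for l in("dish_blue","cell","stand","lever"):
        q=cut_out(cam,l)
        for k in q[:2]:
            ys,xs=np.nonzero(k["pixels"]); print(cam,l,round(k["confidence"],2),k["bbox"],ys.mean(),xs.mean())
            P.setdefault((cam,l),(ys.mean(),xs.mean()))
    print("pad z64",onz(cam,P[cam,"paddle"],65),"dish rim z10", onz(cam,P[cam,"dish_blue"],10))
print("tips: cell",onz("top",(174.3,306.5),76.7),onz("scene",(230.5,340.8),76.7))
print("stand",onz("top",(180.4,305.9),0),onz("scene",(246.2,340.5),0))
im=eyes.snapshot("top"); cv2.imwrite("pics/c1.png",cv2.resize(im[140:240,260:360,::-1],(600,600),interpolation=cv2.INTER_CUBIC))
E
```

```text
scene red 0 nan nan
scene dish_blue 0.83 [381.1, 173.3, 407.2, 193.5] 181.49606299212599 394.21522309711287
scene dish_blue 0.25 [190.8, 277.8, 263.6, 331.1] 303.4418518518519 227.8437037037037
scene cell 0.74 [329.4, 212.2, 356.9, 234.9] 223.45521023765997 342.9542961608775
scene cell 0.73 [195.0, 233.6, 211.5, 248.4] 240.44303797468353 203.86708860759492
scene stand 0.65 [320.8, 193.6, 362.9, 262.6] 234.50986050986052 339.8946608946609
scene lever 0.72 [327.5, 194.7, 344.8, 242.3] 203.13023255813954 333.80930232558137
pad z64 [nan nan nan] dish rim z10 [510.8 291.6  10. ]
top red 0 nan nan
top dish_blue 0.73 [215.9, 212.1, 244.1, 229.6] 221.12564102564102 229.8051282051282
top cell 0.73 [293.0, 164.0, 318.4, 187.0] 175.42737430167597 304.1005586592179
top stand 0.64 [286.3, 160.8, 320.7, 214.3] 187.3857938718663 303.52298050139274
top lever 0.69 [290.2, 189.8, 301.9, 219.6] 206.6611111111111 297.3333333333333
top lever 0.32 [393.0, 209.4, 415.4, 230.6] 223.32490974729242 406.20216606498195
pad z64 [nan nan nan] dish rim z10 [510.8 292.7  10. ]
tips: cell [661.4  14.   76.7] [661.6  13.4  76.7]
stand [654.8  17.3   0. ] [657.7  17.    0. ]<stdin>:7: RuntimeWarning: Mean of empty slice.
  ret = ret.dtype.type(ret / rcount)
```

View pics/c1.png

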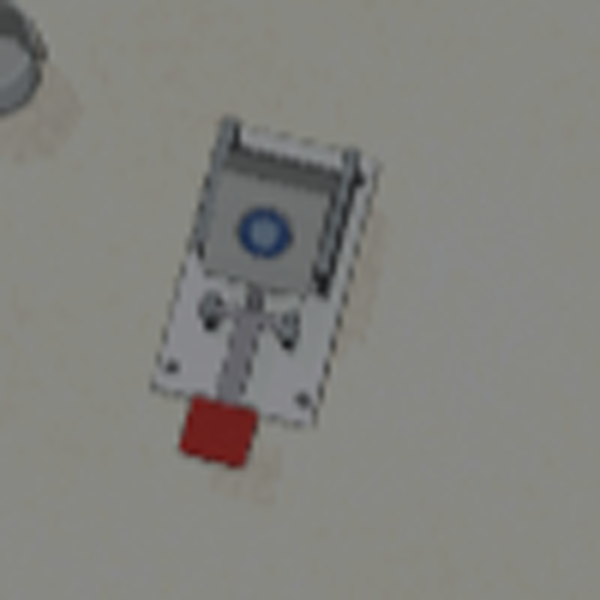

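```bash
python3 - <<'E'
from h import *
from scipy.optimize import least_squares
np.set_printoptions(precision=1,suppress=True)
obs=[]
for cam,box in(("scene",(185,215,320,350)),("top",(200,225,285,310))):
    im=eyes.snapshot(cam).astype(int); y0,y1,x0,x1=box; s=im[y0:y1,x0:x1]
    m=(s[...,0]>2.2*s[...,1])&(s[...,0]>60); ys,xs=np.nonzero(m); print(cam,len(ys)); obs.append((cam,(-130,0,66),(ys.mean()+y0,xs.mean()+x0),1))
    if cam=="top":
        s=im[165:195,290:320]; m=s[...,2]>1.2*s[...,0]+10; ys,xs=np.nonzero(m); print(len(ys)); obs.append((cam,(-19.9,0,109.1),(ys.mean()+165,xs.mean()+290),1))
for u,v,p in((315,428,(-110,-50,10)),(150,387,(-110,50,10)),(380,160,(60,-50,10))): obs.append(("top",p,(140+v/6-.4,260+u/6-.4),.5))
cals={c:eyes.calibration(c) for c in("scene","top")}
def world(q,p):
    c,s=np.cos(q[2]),np.sin(q[2]); return np.array([q[0]+c*p[0]-s*p[1],q[1]+s*p[0]+c*p[1],p[2]])
res=lambda q:np.concatenate([w*(proj(c,world(q,p),cals[c])-np.array(o)) for c,p,o,w in obs])
r=least_squares(res,[657,15,-.2]); q=r.x; print(q,np.degrees(q[2])); print(r.fun.reshape(-1,2))
print("paddle",world(q,(-130,0,66)),"lenstop",world(q,(-19.9,0,109.1)))
for o in obs[:3]: print(o[0],onz(o[0],o[2],o[1][2]))
s=readout.sense(); print({k:np.round(s[k],2) for k in s})
E
```

```text
scene 112
top 99
52
[659.7  18.6  -0.3] -15.594474918169809
[[-0.3 -0.2]
 [-0.4  0. ]
 [-0.   0.1]
 [ 0.1 -0.4]
 [ 0.1 -0.1]
 [-0.  -0.1]]
paddle [534.5  53.5  66. ] lenstop [640.5  23.9 109.1]
scene [536.   53.5  66. ]
top [533.1  53.6  66. ]
top [640.4  24.2 109.1]
{'time': np.float64(1.35), 'joint_pos': array([-79.1,   7.5,  85.3,  -0. ,  87.3,  -4.9]), 'qd': array([-0.1,  0. ,  0. ,  0. ,  0. ,  0.1]), 'joint_efforts': array([  0. , -56.9, -50.1,  -0. ,   0. ,   0. ]), 'tool_pos': array([ 163.4, -577.3,  231.3]), 'tcp_rot': array([-180. ,    0. ,   15.8]), 'ft_force': array([-0.3, -0.4, -0.6]), 'wrist_torque': array([-0.,  0., -0.]), 'finger_gap': np.float64(85.43)}
```

```bash
python3 -m inch '[0,0,0,6.28, 0,0,0,6.28, 0,0,0,6.28, 0,0,0,6.28, 0,0,0,6.28, 0.0104,-0.0392,0,0, 0.0104,-0.0392,0,0, 0.0104,-0.0392,0,0, 0.0104,-0.0392,0,0, 0.0104,-0.0392,0,0]' 0 30
python3 -m inch '[0.0104,-0.0392,0,0, 0.0104,-0.0392,0,0, 0.0104,-0.0392,0,0, 0.0104,-0.0392,0,0, 0.0104,-0.0392,0,0, 0.0104,-0.0392,0,0, 0.0104,-0.0392,0,0, 0.0104,-0.0392,0,0, 0.0104,-0.0392,0,0, 0.0104,-0.0392,0,0]'
cat >> h.py <<'E'
def delta(x,y,z,yaw=None):
    s=readout.sense(); p=np.array(s["tool_pos"]); from scipy.spatial.transform import Rotation as R
    r=R.from_euler("xyz",s["tcp_rot"],degrees=True).as_matrix()
    print("t",round(s["time"],2),"pos",np.round(p,1),"rot",np.round(s["tcp_rot"],2),"F",np.round(s["ft_force"],1),"gap",round(float(s["finger_gap"]),1))
    print("shift tool mm",np.round(r.T@(np.array([x,y,z])-p),1))
E
python3 -c "
from h import *
delta(534.5,53.5,90)"
```

```text
time: 2.18
tool_pos: [266.7, -400.9, 231.2]
tcp_rot: [180.0, -0.0, -15.6]
ft_force: [1.5, -0.6, 0.2]
finger_gap: 0.0
time: 3.02
tool_pos: [472.5, -50.9, 231.7]
tcp_rot: [180.0, -0.1, -15.6]
ft_force: [0.3, -1.1, 0.2]
finger_gap: -0.0
t 3.02 pos [472.5 -50.9 231.7] rot [ 1.800e+02 -6.000e-02 -1.559e+01] F [ 0.3 -1.1  0.2] gap -0.0
shift tool mm [  31.5 -117.2  141.7]
```

```bash
python3 -m inch '[0.0105,-0.039,0,0, 0.0105,-0.039,0,0, 0.0105,-0.039,0,0, 0,0,0.025,0, 0,0,0.03,0, 0,0,0.03,0, 0,0,0.03,0, 0,0,0.02,0, 0,0,0,0, 0,0,0,0]'
python3 -c "
from h import *
delta(534.5,53.5,70)
save('wrist','w1')"
```

```text
time: 3.85
tool_pos: [532.5, 51.3, 95.4]
tcp_rot: [180.0, 0.2, -15.6]
ft_force: [0.1, 0.2, 0.5]
finger_gap: 0.1
t 3.85 pos [532.5  51.3  95.4] rot [ 1.7996e+02  1.6000e-01 -1.5590e+01] F [0.1 0.2 0.5] gap 0.1
shift tool mm [ 1.4 -2.6 25.4]
```

View pics/w1.png

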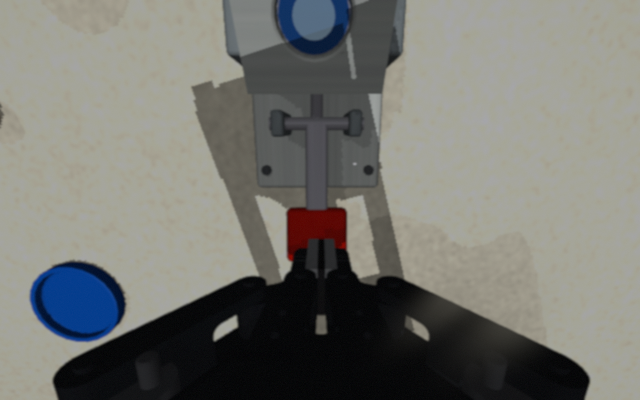

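The wrist view shows the paddle (317,233) right under the closed fingertips (320,250), the lens (314,15) straight ahead and the dish at (78,300). Everything is aligned, so I press now.

```bash
python3 -m inch '[0.001,-0.002,0.01,0, 0,0,0.01,0, 0,0,0.006,0, 0,0,0.004,0, 0,0,0.004,0, 0,0,0.004,0, 0,0,0.004,0, 0,0,0.004,0, 0,0,0.002,0, 0,0,0.0,0]'
python3 -m inch '[0,0,0.002,0, 0,0,0.001,0, 0,0,0.001,0, 0,0,0.001,0, 0,0,0.001,0, 0,0,0,0, 0,0,0,0, 0,0,0,0, 0,0,0,0, 0,0,0,0]'
```

```text
time: 4.73
tool_pos: [534.9, 53.0, 47.9]
tcp_rot: [-180.0, 0.0, -15.6]
ft_force: [-1.0, -0.1, 1.3]
finger_gap: 0.1
time: 5.57
tool_pos: [535.5, 52.9, 43.7]
tcp_rot: [-180.0, -0.0, -15.6]
ft_force: [-8.1, 0.1, 15.8]
finger_gap: 0.2
```

```bash
python3 -m inch '[0,0,0.001,0, 0,0,0.001,0, 0,0,0,0, 0,0,0,0, 0,0,0,0, 0,0,0,0, 0,0,0,0, 0,0,0,0, 0,0,0,0, 0,0,0,0]'
```

```text
time: 6.4
tool_pos: [535.7, 53.0, 43.4]
tcp_rot: [-180.0, -0.0, -15.6]
ft_force: [-17.3, 0.8, 31.3]
finger_gap: -0.4
```

```bash
python3 -m inch '[0,0,-0.015,0, 0,0,-0.03,0, 0,0,-0.035,0, 0,0,-0.035,0, 0,0,-0.035,0, 0.01,0,0,0, 0.02,0,0,0, 0.01,0,0,0, 0,0,0,0, 0,0,0,0]' 0.6 40
python3 - <<'E'
from h import *
delta(627.7,27.5,114)
im=save('wrist','w2').astype(int); cal=eyes.calibration('wrist')
for l in("lens","dish_blue"):
  for q in tip_of('wrist',l)[:2]: print(l,q)
  for q in cut_out('wrist',l)[:2]: print(l,q["confidence"],q["bbox"])
q=(659.7,18.6,np.radians(-15.6))
for d in(38,58):
    c,s=np.cos(q[2]),np.sin(q[2]); x=-d*.5227; print(d,proj('wrist',(q[0]+c*x,q[1]+s*x,76.7+.8525*d),cal))
E
```

```text
time: 7.23
tool_pos: [573.6, 42.0, 189.8]
tcp_rot: [180.0, 0.0, -15.6]
ft_force: [-0.7, 0.7, -0.3]
finger_gap: 51.4
t 7.23 pos [573.6  42.  189.8] rot [ 1.7999e+02  3.0000e-02 -1.5630e+01] F [-0.7  0.7 -0.3] gap 51.4
shift tool mm [56.  -0.7 75.7]
lens {'centre': [57.0, 138.9], 'confidence': 0.73}
lens {'centre': [116.9, 318.9], 'confidence': 0.62}
lens 0.8 [296.0, 109.5, 338.5, 161.4]
dish_blue {'centre': [284.9, 149.4], 'confidence': 0.67}
dish_blue {'centre': [157.7, 90.4], 'confidence': 0.26}
dish_blue 0.56 [111.8, 256.9, 177.1, 308.3]
38 [124.67268525 319.40703097]
58 [139.5638042  319.33391929]
```

View pics/w2.png

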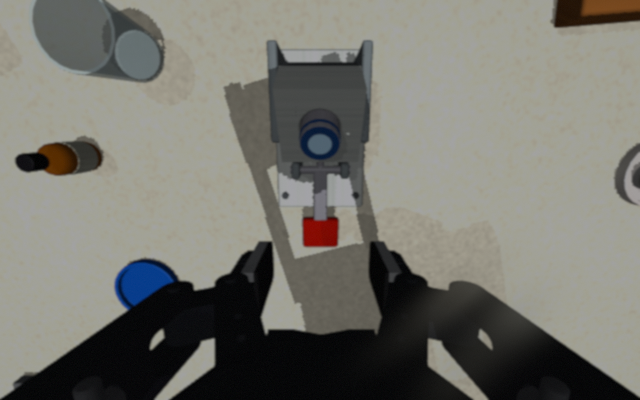

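Lens is raised, its top at (319,142) against a predicted (319,140). The blue dish is at (146,285) and the paddle is down at (320,232). Next I check where the fingertips really are at this opening, to find how far they sit behind the TCP.

```bash
python3 - <<'E'
from h import *
np.set_printoptions(precision=0,suppress=True)
cal=eyes.calibration('wrist'); print(cal["vertical_fov"],np.array(cal["T"]))
s=readout.sense(); p=np.array(s["tool_pos"]); a=np.radians(-15.6); tx=np.array([np.cos(a),np.sin(a),0]); ty=np.array([np.sin(a),-np.cos(a),0])
for dz in(0,5,10):
    print(dz,[proj('wrist',p+i*11*tx+j*25.7*ty+[0,0,dz],cal)[::-1] for i in(1,-1) for j in(-1,1)])
im=cv2.imread("pics/w2.png"); cv2.imwrite("pics/w2c.png",cv2.resize(im[220:350,240:400],(800,650))[:600])
print(onz('wrist',(284.9,149.4),0,cal), onz('wrist',(282.6,144.4),10,cal), onz('wrist',(142,319),126.1,cal))
E
```

```text
70.71407101131808 [[ -0.  -1.  -0. 636.]
 [ -1.   0.   0.  24.]
 [  0.   0.  -1. 332.]
 [  0.   0.   0.   1.]]
0 [array([272., 236.]), array([368., 236.]), array([274., 273.]), array([366., 273.])]
5 [array([271., 239.]), array([369., 239.]), array([272., 277.]), array([368., 277.])]
10 [array([269., 243.]), array([371., 243.]), array([271., 282.]), array([369., 282.])]
[507. 295.   0.] [516. 292.  10.] [629.  28. 126.]
```

View pics/w2c.png

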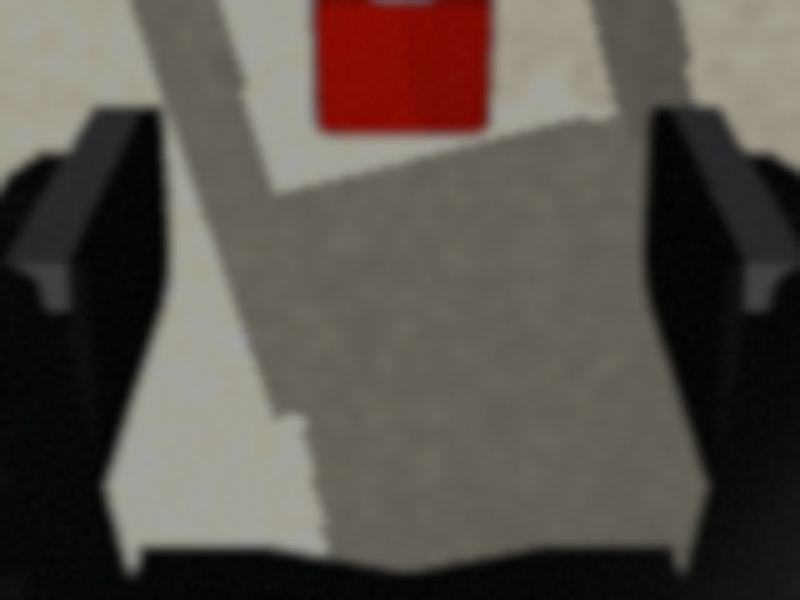

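Tip corners show at (272,241) and (371,241), so at this opening the fingertips sit about 6 mm behind the TCP, and I expect about 4 mm at 30 mm. I'll aim for TCP z ≈ 110.

```bash
python3 -m inch '[0.018,0,0,0, 0.02,-0.001,0,0, 0.018,0,0,0, 0,0,0.015,0, 0,0,0.02,0, 0,0,0.02,0, 0,0,0.014,0, 0,0,0.006,0, 0,0,0.004,0, 0,0,0,0]'
python3 - <<'E'
from h import *
delta(627.5,27.7,110)
save('wrist','w3')
E
```

```text
time: 8.32
tool_pos: [627.5, 28.2, 111.0]
tcp_rot: [180.0, 0.0, -15.6]
ft_force: [-0.4, -1.0, -0.0]
finger_gap: 51.2
t 8.32 pos [627.5  28.2 111. ] rot [ 1.7999e+02  4.0000e-02 -1.5590e+01] F [-0.4 -1.  -0. ] gap 51.2
shift tool mm [0.1 0.5 1. ]
```

View pics/w3.png

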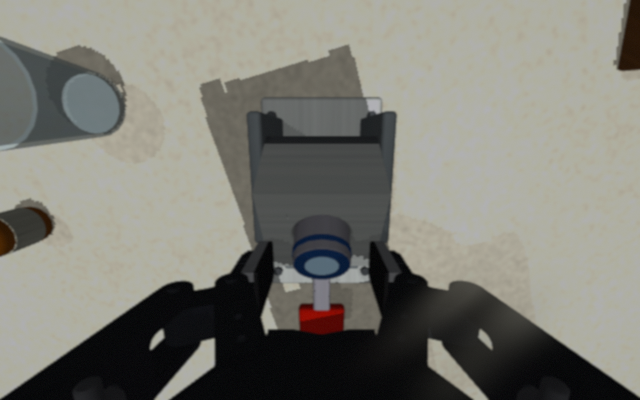

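The lens (322,250) is centred between the pads (columns 271 and 371) with no contact. Closing.

```bash
python3 -m inch '[0,0.0005,0.001,0, 0,0,0,0, 0,0,0,0, 0,0,0,0, 0,0,0,0, 0,0,0,0, 0,0,0,0, 0,0,0,0, 0,0,0,0, 0,0,0,0]' 0 60
python3 -m inch '[-0.001,0,-0.0016,0, -0.002,0,-0.0033,0, -0.002,0,-0.0033,0, -0.003,0,-0.0049,0, -0.003,0,-0.0049,0, -0.003,0,-0.0049,0, -0.003,0,-0.0049,0, -0.003,0,-0.0049,0, -0.003,0,-0.0049,0, 0,0,0,0]'
python3 - <<'E'
from h import *
delta(510,292,150)
save('wrist','w4')
E
```

```text
time: 9.2
tool_pos: [628.6, 27.5, 111.7]
tcp_rot: [-180.0, -0.1, -15.6]
ft_force: [-1.6, -0.1, 6.0]
finger_gap: 27.3
time: 10.03
tool_pos: [605.4, 34.1, 149.2]
tcp_rot: [-180.0, -0.1, -15.6]
ft_force: [0.3, 0.1, -0.7]
finger_gap: 27.5
t 10.03 pos [605.4  34.1 149.2] rot [-1.7998e+02 -5.0000e-02 -1.5590e+01] F [ 0.3  0.1 -0.7] gap 27.5
shift tool mm [-161.2 -222.8   -0.9]
```

View pics/w4.png

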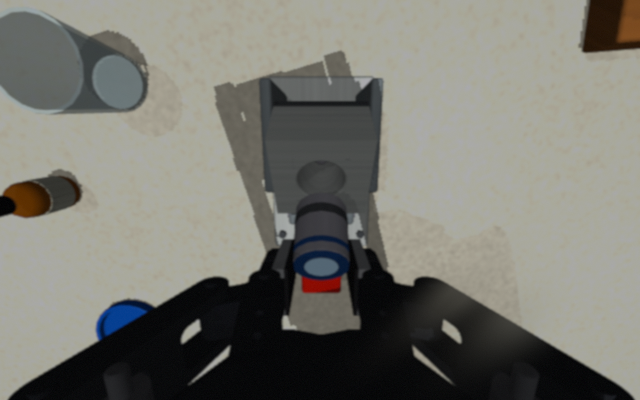

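The lens is out of its cell, whose bore at (320,178) is empty. It is held at its lean between the pads at (320,245). Carrying it to the dish.

```bash
python3 -m inch '[0,0,-0.03,0, -0.01,-0.012,0,0, -0.02,-0.025,0,0, -0.024,-0.029,0,0, -0.024,-0.029,0,0, -0.024,-0.029,0,0, -0.024,-0.029,0,0, -0.024,-0.029,0,0, -0.022,-0.026,0,0, -0.012,-0.015,0,0]'
python3 -m inch '[0,0,0.01,0, 0,0,0.02,0, 0,0,0.025,0, 0,0,0.025,0, 0,0,0.02,0, 0,0,0.01,0, 0,0,0,0, 0,0,0,0, 0,0,0,0, 0,0,0,0]'
python3 - <<'E'
from h import *
delta(487.9,298.5,75)
im=save('wrist','w5'); cal=eyes.calibration('wrist')
for q in tip_of('wrist','dish_blue')[:2]: print(q, onz('wrist',q['centre'],0,cal))
for q in cut_out('wrist','dish_blue')[:2]: print(q['confidence'],q['bbox'])
for cam in('top','scene'):
    eyes.snapshot(cam)
    for q in cut_out(cam,'dish_blue')[:1]: print(cam,q['confidence'],q['bbox'])
E
```

```text
time: 10.92
tool_pos: [486.1, 301.4, 177.8]
tcp_rot: [-179.9, 0.0, -15.5]
ft_force: [-0.8, 0.0, -1.2]
finger_gap: 27.6
time: 11.75
tool_pos: [489.7, 298.6, 69.9]
tcp_rot: [-179.9, -0.1, -15.6]
ft_force: [-0.1, 0.2, -0.3]
finger_gap: 27.9
t 11.75 pos [489.7 298.6  69.9] rot [-1.7988e+02 -1.4000e-01 -1.5610e+01] F [-0.1  0.2 -0.3] gap 27.9
shift tool mm [-1.7  0.6 -5.1]
{'centre': [195.2, 315.8], 'confidence': 0.97} [507.46002999 297.26310619   0.        ]
0.86 [268.5, 141.3, 372.9, 242.6]
top 0.61 [287.7, 194.2, 299.8, 221.7]
scene 0.96 [380.6, 174.8, 404.4, 195.7]
```

View pics/w5.png

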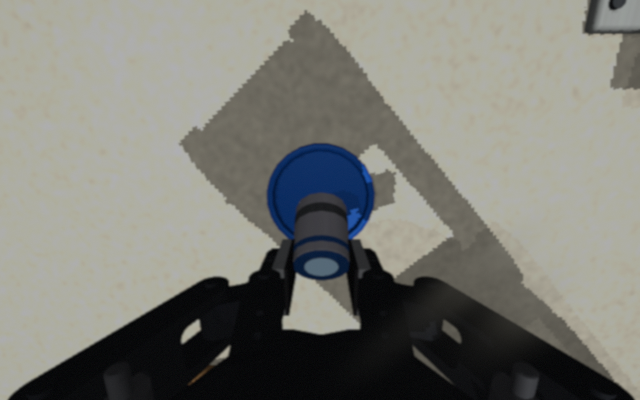

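The dish circle is centred at (321,195), radius 53, so it is in line with the held lens (column 320). The bottom of the lens is over the near half of the dish. I lower it, then ease the grip so the lens can pivot upright on the floor.

```bash
python3 -m inch '[-0.003,0,0.01,0, 0,0,0.01,0, 0,0,0.008,0, 0,0,0.004,0, 0,0,0.002,0, 0,0,0.001,0, 0,0,0,0, 0,0,0,0, 0,0,0,0, 0,0,0,0]' - 25
python3 -m inch '[0,0,0.001,0, 0,0,0.001,0, 0,0,0.001,0, 0,0,0.001,0, 0,0,0,0, 0,0,0,0, 0,0,0,0, 0,0,0,0, 0,0,0,0, 0,0,0,0]'
```

```text
time: 12.93
tool_pos: [485.8, 299.1, 33.4]
tcp_rot: [-180.0, -0.0, -15.6]
ft_force: [-0.1, 0.1, -1.4]
finger_gap: 27.7
time: 13.77
tool_pos: [486.2, 299.2, 30.6]
tcp_rot: [-179.9, -0.1, -15.6]
ft_force: [-4.7, -3.7, 11.9]
finger_gap: 27.3
```

```bash
python3 -m inch '[0.001,0,0.0001,0, 0.001,0,0.0001,0, 0.001,0,0.0001,0, 0.001,0,0.0001,0, 0.001,0,0.0001,0, 0.001,0,0.0001,0, 0,0,0,0, 0,0,0,0, 0,0,0,0, 0,0,0,0]'
python3 -c "
from h import *
save('wrist','w6')"
```

```text
time: 14.6
tool_pos: [491.2, 298.4, 30.6]
tcp_rot: [-179.9, 0.0, -15.6]
ft_force: [-9.9, -0.1, 18.3]
finger_gap: 27.7
```

View pics/w6.png

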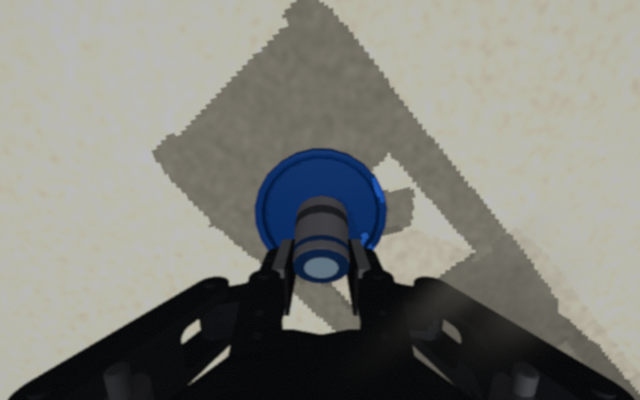

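```bash
python3 -m inch '[0.001,0,0.0002,0, 0.001,0,0.0002,0, 0.001,0,0.0002,0, 0.001,0,0.0002,0, 0.001,0,0.0002,0, 0.001,0,0.0002,0, 0,0,0,0, 0,0,0,0, 0,0,0,0, 0,0,0,0]' - 20
python3 - <<'E'
from h import *
delta(510.8,292,30)
eyes.snapshot('wrist'); cal=eyes.calibration('wrist')
for q in tip_of('wrist','dish_blue')[:1]: print(q, onz('wrist',q['centre'],0,cal))
for q in cut_out('wrist','dish_blue')[:1]: print(q['bbox'])
for q in cut_out('wrist','lens')[:2]: print('lens',q['confidence'],q['bbox'])
im=save('scene','s7')
for l in('dish_blue','lens'):
    for q in cut_out('scene',l)[:1]: print(q['bbox'],onz('scene',[(q['bbox'][1]+q['bbox'][3])/2,(q['bbox'][0]+q['bbox'][2])/2],8))
w=cv2.imread('pics/w6.png')
E
```

```text
time: 15.48
tool_pos: [497.6, 297.3, 29.9]
tcp_rot: [-179.8, -0.0, -15.6]
ft_force: [-7.7, 1.7, 18.3]
finger_gap: 27.8
t 15.48 pos [497.6 297.3  29.9] rot [-1.7983e+02 -5.0000e-02 -1.5580e+01] F [-7.7  1.7 18.3] gap 27.8
shift tool mm [14.1  1.6 -0.1]
[255.9, 156.6, 385.5, 251.5]
lens 0.31 [256.0, 159.1, 386.5, 256.3]
[381.7, 175.7, 407.4, 194.2] [523.12766255 285.14874365   8.        ]
[138.7, 261.8, 179.0, 302.7] [ 554.97926303 -469.43303686    8.        ]
```

```bash
cat >> h.py <<'E'
def lensrow(im):
    m=im.astype(int)[:,315:326].mean(1); blue=m[:,2]>1.6*m[:,0]+15
    # first run of blue = dish; then first non-blue
    r=np.nonzero(blue)[0]; r=r[r>120]; k=r[0]
    while blue[k]: k+=1
    return r[0],k
def lean(im,th_list=range(-10,41,5)):
    cal=eyes.calibration('wrist'); s=readout.sense(); p=np.array(s["tool_pos"]); a=np.radians(-15.6); tx=np.array([np.cos(a),np.sin(a),0]); z=np.array([0,0,1.])
    P=p+6.1*tx+7.7*z; print("dishtop,lensrow",lensrow(im))
    for t in th_list:
        t_=np.radians(t); ax=-np.sin(t_)*tx+np.cos(t_)*z; pe=np.cos(t_)*tx+np.sin(t_)*z
        print(t,round(proj('wrist',P-30*ax+15*pe,cal)[0],1),round(proj('wrist',P+8*ax+15*pe,cal)[0],1),end=' | ')
    print()
E
python3 - <<'E'
from h import *
for n in('w5','w6'): print(n,lensrow(cv2.imread(f'pics/{n}.png')[:,:,::-1]))
lean(eyes.snapshot('wrist'))
E
```

```text
w5 (np.int64(144), np.int64(193))
w6 (np.int64(149), np.int64(196))
dishtop,lensrow (np.int64(160), np.int64(203))
-10 214.4 223.6 | -5 210.6 225.6 | 0 206.8 227.8 | 5 203.3 230.2 | 10 200.1 232.8 | 15 197.0 235.6 | 20 194.2 238.6 | 25 191.8 241.7 | 30 189.6 244.9 | 35 187.9 248.1 | 40 186.5 251.4 |
```

The lens's lower outline moved from row 193 to 196 to 203, so its lean has gone from about 31° to 25° to 12°, and the dish is staying put. Continuing.

```bash
python3 -m inch '[0.001,0,0.0003,0, 0.001,0,0.0003,0, 0.001,0,0.0003,0, 0.001,0,0.0003,0, 0.001,0,0.0003,0, 0.001,0,0.0003,0, 0,0,0.0003,0, 0,0,0,0, 0,0,0,0, 0,0,0,0]'
python3 - <<'E'
from h import *
lean(save('wrist','w8'))
E
```

```text
time: 16.72
tool_pos: [503.5, 295.9, 28.4]
tcp_rot: [-179.8, -0.1, -15.6]
ft_force: [-10.1, 2.0, 23.6]
finger_gap: 27.2
dishtop,lensrow (np.int64(171), np.int64(210))
-10 214.5 223.7 | -5 210.6 225.6 | 0 206.9 227.8 | 5 203.4 230.3 | 10 200.1 232.9 | 15 197.1 235.7 | 20 194.3 238.7 | 25 191.8 241.7 | 30 189.7 244.9 | 35 187.9 248.2 | 40 186.5 251.5 |
```

```bash
python3 -m inch '[0.0007,0,0.0003,0, 0.0007,0,0.0003,0, 0.0007,0,0.0003,0, 0,0,0.0003,0, 0,0,0.0003,0, 0,0,0,0, 0,0,0,0, 0,0,0,0, 0,0,0,0, 0,0,0,0]'
python3 - <<'E'
from h import *
lean(save('wrist','w9'))
E
```

```text
time: 17.6
tool_pos: [506.4, 295.2, 27.3]
tcp_rot: [-179.8, -0.1, -15.6]
ft_force: [-7.2, -0.4, 23.3]
finger_gap: 27.7
dishtop,lensrow (np.int64(176), np.int64(214))
-10 214.5 223.5 | -5 210.6 225.5 | 0 206.9 227.7 | 5 203.3 230.1 | 10 200.0 232.7 | 15 197.0 235.5 | 20 194.2 238.5 | 25 191.7 241.6 | 30 189.6 244.7 | 35 187.8 248.0 | 40 186.4 251.3 |
```

View pics/w9.png

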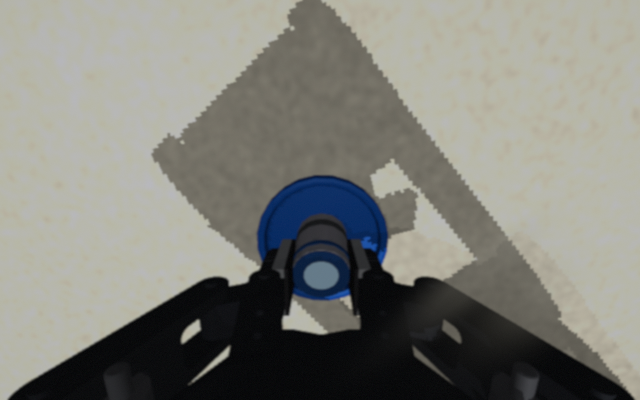

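The lens now looks nearly upright, with the glass a near-circle at (321,275). Next I press lightly to check it sits flat.

```bash
python3 -m inch '[0,0,0.0003,0, 0,0,0.0003,0, 0,0,0.0003,0, 0,0,0.0003,0, 0,0,0,0, 0,0,0,0, 0,0,0,0, 0,0,0,0, 0,0,0,0, 0,0,0,0]'
python3 - <<'E'
from h import *
print(lensrow(eyes.snapshot('wrist')))
s=readout.sense(); print(s['wrist_torque'])
E
```

```text
time: 18.48
tool_pos: [507.2, 295.0, 26.9]
tcp_rot: [-179.8, -0.2, -15.6]
ft_force: [-6.8, -3.3, 28.5]
finger_gap: 27.7
(np.int64(178), np.int64(215))
[-0.39492937  1.72299267  0.05165746]
```

```bash
python3 -m inch '[0,0,-0.0008,0, -0.0003,0,-0.0008,0, -0.0003,0,-0.0006,0, 0,0,-0.0004,0, 0,0,0,0, 0,0,0,0, 0,0,0,0, 0,0,0,0, 0,0,0,0, 0,0,0,0]'
python3 - <<'E'
from h import *
im=save('wrist','w10'); cal=eyes.calibration('wrist'); print(lensrow(im))
g=im.astype(int)[245:305,295:350]; m=((g.min(2)>75)&(g[...,2]>=g[...,0])).astype(np.uint8)
n,l,st,c=cv2.connectedComponentsWithStats(m); k=l[275-245,321-295]; print(k,st[k],c[k]+[295,245])
cs,_=cv2.findContours((l==k).astype(np.uint8),0,1); print("obs ellipse",cv2.fitEllipse(max(cs,key=len)))
s=readout.sense(); p=np.array(s["tool_pos"]); a=np.radians(-15.6); tx=np.array([np.cos(a),np.sin(a),0]); ty=np.array([np.sin(a),-np.cos(a),0]); z=np.array([0,0,1.])
P=p+6.1*tx+7.7*z
for t in(-8,-4,0,4,8,12,30):
    t_=np.radians(t); ax=-np.sin(t_)*tx+np.cos(t_)*z; pe=np.cos(t_)*tx+np.sin(t_)*z
    pts=np.array([proj('wrist',P+8*ax+9*(np.cos(f)*pe+np.sin(f)*ty),cal)[::-1] for f in np.linspace(0,6.28,40)],np.float32)
    e=cv2.fitEllipse(pts); print(t,np.round(e[0],1),np.round(np.ptp(pts,0),1),round(float(np.ptp(pts[:,1])/np.ptp(pts[:,0])),3))
E
```

```text
time: 19.37
tool_pos: [506.1, 295.1, 27.6]
tcp_rot: [-179.8, -0.2, -15.6]
ft_force: [-1.0, 2.7, 11.3]
finger_gap: 27.6
(np.int64(176), np.int64(214))
1 [  9  18  34  27 716] [320.77374302 275.85335196]
obs ellipse ((25.751895904541016, 30.849071502685547), (25.889616012573242, 33.19127655029297), 89.52223205566406)
-8 [319.8 254.4] [36.9 35.8] 0.972
-4 [319.8 255.5] [36.8 34.9] 0.949
0 [319.8 256.5] [36.8 33.9] 0.92
4 [319.8 257.4] [36.7 32.6] 0.887
8 [319.8 258.4] [36.7 31.2] 0.849
12 [319.8 259.3] [36.6 29.5] 0.807
30 [319.8 262.8] [36.2 20.5] 0.567
```

```bash
cat > g.py <<'E'
from h import *
def glass(im):
    g=im.astype(int)[240:310,295:350]; m=((g.min(2)>75)&(g[...,2]>=g[...,0])).astype(np.uint8)
    n,l,st,c=cv2.connectedComponentsWithStats(m); k=l[28,25]
    cs,_=cv2.findContours((l==k).astype(np.uint8),0,1); e=cv2.fitEllipse(max(cs,key=len))
    return c[k]+[295,240],st[k][2:],round(e[1][0]/e[1][1],3)
E
python3 - <<'E'
from g import *
for n in('w3','w4','w5','w6','w8','w9','w10'): print(n,*glass(cv2.imread(f'pics/{n}.png')[:,:,::-1]),lensrow(cv2.imread(f'pics/{n}.png')[:,:,::-1]))
im=cv2.imread('pics/w10.png'); cv2.imwrite('pics/w10c.png',cv2.resize(im[170:320,245:395],(600,600),interpolation=cv2.INTER_CUBIC))
E
```

```text
w3 [321.35952381 265.51904762] [ 32  16 420] 0.489 (np.int64(235), np.int64(239))
w4 [320.7680798  266.48129676] [ 32  16 401] 0.491 (np.int64(236), np.int64(240))
w5 [320.97094431 266.51331719] [ 33  16 413] 0.488 (np.int64(144), np.int64(193))
w6 [320.81782946 267.37790698] [ 33  20 516] 0.587 (np.int64(149), np.int64(196))
w8 [320.7002924  273.10818713] [ 34  25 684] 0.739 (np.int64(171), np.int64(210))
w9 [320.64577657 275.00953678] [ 34  27 734] 0.789 (np.int64(176), np.int64(214))
w10 [320.77374302 275.85335196] [ 34  27 716] 0.78 (np.int64(176), np.int64(214))
```

View pics/w10c.png

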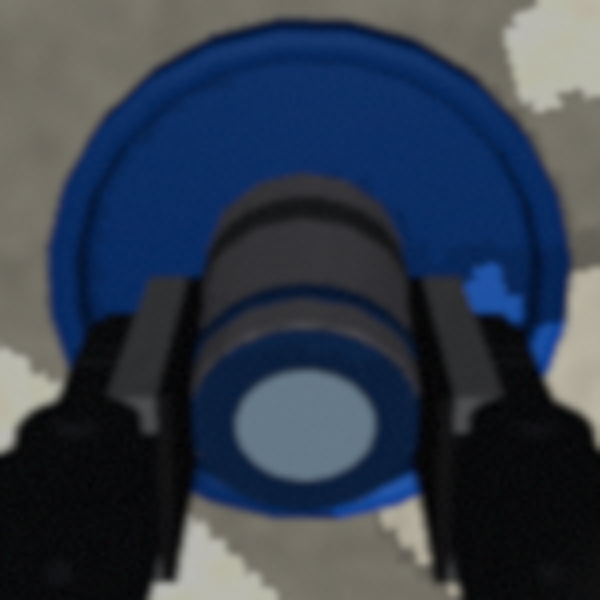

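```bash
cat >> g.py <<'E'
def fit(im,verbose=True):
    from scipy.optimize import least_squares
    cal=eyes.calibration('wrist'); s=readout.sense(); p=np.array(s["tool_pos"]); a=np.radians(-15.6); tx=np.array([np.cos(a),np.sin(a),0]); ty=np.array([np.sin(a),-np.cos(a),0]); z=np.array([0,0,1.])
    c,_,asp=glass(im); row=lensrow(im)[1]
    def pred(q):
        t=np.radians(q[0]); ax=-np.sin(t)*tx+np.cos(t)*z; pe=np.cos(t)*tx+np.sin(t)*z
        U=p*[1,1,0]+q[1]*tx+(5+15*abs(np.sin(t)))*z
        pts=np.array([proj('wrist',U+38*ax+9*(np.cos(f)*pe+np.sin(f)*ty),cal) for f in np.linspace(0,6.28,41)[:-1]])
        bot=min(proj('wrist',U+15*(np.cos(f)*pe+np.sin(f)*ty),cal)[0] for f in np.linspace(-.6,.6,13))
        return np.array([(pts[:,0].max()+pts[:,0].min())/2,bot]),np.ptp(pts[:,0])/np.ptp(pts[:,1])
    r=least_squares(lambda q:pred(q)[0]-[c[1],row],[5,6]); print("obs",c[1],row,asp,"fit lean,x",r.x,"pred asp",pred(r.x)[1],"upright asp",pred([0,r.x[1]])[1])
    U=p+r.x[1]*tx; print("lens xy",U[:2])
E
python3 - <<'E'
from g import *
im=eyes.snapshot('wrist'); fit(im)
cal=eyes.calibration('wrist')
# dish from outline rows/cols in w10: top row 175,left col 257,right 387
for rc in((175,322),(299,322),(235,257.5),(235,387)): print(rc,onz('wrist',rc,12 if rc[0]!=299 else 8,cal))
E
```

```text
obs 275.9020979020979 214 0.778 fit lean,x [10.41958194  3.41738607] pred asp 0.7979677447447595 upright asp 0.9159323957507237
lens xy [509.37432157 294.25143824]
(175, 322) [545.80131202 282.98876081  12.        ]
(299, 322) [466.95273043 304.86316014   8.        ]
(235, 257.5) [521.45305759 329.66511265  12.        ]
(235, 387) [500.81880418 255.29709659  12.        ]
```

By the rows and the glass aspect, about 10° of lean is left. I keep drawing along +x with some down pressure.

```bash
python3 -m inch '[0,0,0.0008,0, 0.001,0,0.0004,0, 0.001,0,0.0004,0, 0.001,0,0.0002,0, 0.001,0,0.0002,0, 0.001,0,0.0002,0, 0.001,0,0,0, 0.001,0,0,0, 0,0,0,0, 0,0,0,0]'
python3 - <<'E'
from g import *
fit(save('wrist','w11'))
E
```

```text
time: 20.3
tool_pos: [511.6, 293.8, 25.4]
tcp_rot: [-179.8, -0.0, -15.6]
ft_force: [-8.3, 3.0, 17.8]
finger_gap: 27.8
obs 277.5167286245353 221 0.863 fit lean,x [ 3.17748115 -1.73045139] pred asp 0.870626615685347 upright asp 0.9042001091838044
lens xy [509.99505192 294.25379408]
```

```bash
python3 -m inch '[0.001,0,0.0003,0, 0.001,0,0.0003,0, 0.001,0,0.0003,0, 0.001,0,0.0003,0, 0,0,0.0003,0, 0,0,0,0, 0,0,0,0, 0,0,0,0, 0,0,0,0, 0,0,0,0]'
python3 - <<'E'
from g import *
fit(save('wrist','w12'))
E
```

```text
time: 21.18
tool_pos: [515.5, 292.6, 24.0]
tcp_rot: [-179.8, -0.1, -15.6]
ft_force: [-7.7, 3.1, 17.9]
finger_gap: 27.7
obs 279.41128084606345 226 0.892 fit lean,x [-1.03246402 -4.97654768] pred asp 0.9072893419360505 upright asp 0.897348395093866
lens xy [510.73473466 293.91579535]
```

Upright to within about 1°. I unload, then open in small steps.

```bash
python3 -m inch '[0,0,-0.0006,0, -0.0005,0,-0.0005,0, -0.0005,0,-0.0005,0, 0,0,-0.0004,0, 0,0,0,0, 0,0,0,0, 0,0,0,0, 0,0,0,0, 0,0,0,0, 0,0,0,0]'
python3 - <<'E'
from g import *
fit(save('wrist','w13'))
E
```

```text
time: 22.07
tool_pos: [514.8, 292.1, 24.4]
tcp_rot: [-179.9, -0.1, -15.6]
ft_force: [0.3, 4.2, 6.8]
finger_gap: 27.6
obs 279.7830750893921 225 0.877 fit lean,x [ 0.66979497 -4.35313976] pred asp 0.8921295459172688 upright asp 0.8990732970309978
lens xy [510.57648987 293.19782289]
```

```bash
python3 -m inch '[0,-0.0004,-0.0004,0, 0,0,-0.0002,0, 0,0,0,0, 0,0,0,0, 0,0,0,0, 0,0,0,0, 0,0,0,0, 0,0,0,0, 0,0,0,0, 0,0,0,0]' 0.6
python3 - <<'E'
from g import *
fit(save('wrist','w14'))
E
```

```text
time: 22.95
tool_pos: [513.9, 291.3, 23.8]
tcp_rot: [180.0, -0.0, -15.6]
ft_force: [0.8, -0.5, -0.4]
finger_gap: 51.2
obs 275.80365296803654 223 0.891 fit lean,x [-1.24578859 -3.04255074] pred asp 0.9117172842383443 upright asp 0.899987898811714
lens xy [510.97522315 292.1162014 ]
```

Released, and the lens stands clear of the pads. Retreating straight up and taking a last look.

```bash
python3 -m inch '[0,0,-0.01,0, 0,0,-0.02,0, 0,0,-0.03,0, 0,0,-0.03,0, 0,0,-0.03,0, 0,0,-0.03,0, -0.02,0,-0.02,0, -0.02,0,0,0, -0.01,0,0,0, 0,0,0,0]'
python3 - <<'E'
from h import *
a=save('wrist','w15'); b=save('scene','s15')
cv2.imwrite('pics/fin.png',np.hstack([cv2.resize(a[100:350,150:450],(420,350)),cv2.resize(b[140:270,300:440],(377,350))])[:,:,::-1])
E
```

```text
time: 23.83
tool_pos: [464.2, 305.4, 194.3]
tcp_rot: [-180.0, 0.0, -15.5]
ft_force: [-0.9, 0.2, -1.2]
finger_gap: 51.0
```

View pics/fin.png

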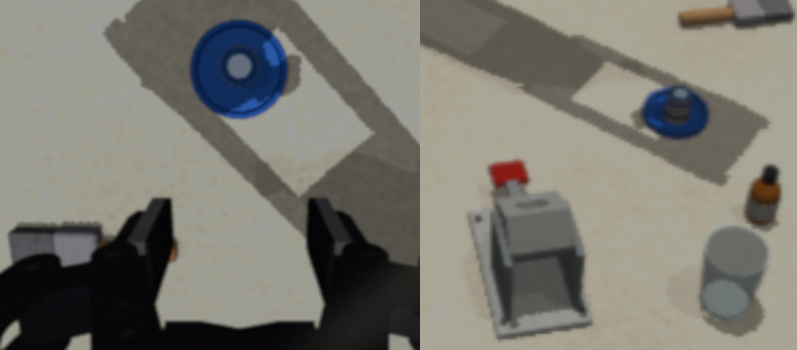

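The left half (wrist view) shows the lens from above as concentric circles at (239,66), in the middle of the dish. The right half (scene view) shows it standing upright in the dish at (680,105), with the stand empty and the lever down. Nothing else appears disturbed.

```bash
python3 -c "
from h import *
print(workorder.hand_in())"
```

```text
the job is handed in; nothing more can be done
None
```

The blue-banded lens is standing upright on the floor of the blue dish, close to its centre, and the job was handed in at about 24 s of the 51 s allowed.

- **Ejecting:** I pressed the red lever down to its hard stop. The force rose to 31 N on the vertical axis with almost no further travel. The raised lens top then sat within about 2 px of where I expected it.
- **Drawing out:** I gripped the raised part and pulled it out along the slope. The wrist picture then showed the bore empty.
- **Standing it up:** The moves can't tilt the tool, so the lens was still leaning when its edge reached the dish floor. I let it pivot in a light grip by drawing the tool sideways while pressing down. One check partway disagreed: it looked upright by eye, but the fit showed about 10° of lean, so I kept going.
- **Last checks:** Before release the fit gave a lean of about 1°, and after release about −1°, both within the measuring error. The final pictures show the lens standing in the dish, the lever still down and the neighbouring items in view apparently undisturbed. The gripper ended about 190 mm above the bench, touching nothing.

The white dish, red-banded lens, slide box, petri dishes and blower were outside the final crop, so I did not re-check them, but the arm did no low work near them. I viewed 13 pictures, three over the budget of 10.

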